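# Set the preload of a reel's recoil spring at its ratchet

### The job

Wind the recoil unit's knob clockwise until its pawl has caught at the tooth that leaves the pointer at the tall index peg, and ease the knob back until the pawl carries the spring before you let go: it must neither snap back nor be forced hard against the pawl. Then swing the keeper bar all the way across over the pawl and come away. Leave the valve, pipe elbow, wrench and carton where they lie.

Things in the scene. Friction and masses are not known exactly. Their poses are not given: they have to be found in the camera images.
- recoil_unit: Fixed unit: plywood board 220 x 240 x 10 mm with a round aluminium spring case (radius 72 mm), its top 40 mm above the bench. Origin on the bench below the knob's axis, z up. In its own axes: pawl on the +y side of the wheel, keeper's hinge on an ear at (-75, +62) mm, index pegs on the +x side.
- tension_knob (a joint): Turn of the knob with its ratchet wheel, rad: 0 at the start (slack stop, no tooth caught), growing clockwise from above. 18 teeth, 0.349 apart: the pawl rests in one at about 0.17, 0.52, 0.87, 1.22, each up to 0.1 more or less (see pawl_pivot), and drops in some 0.02 past that. A spring turns it back anticlockwise (0.20 N m at 0, 0.30 at 1.2); let go between teeth it flies back to the last.
- winder: Knob, pointer and steel ratchet wheel in one piece. Wheel radius 35 mm, 44 to 54 mm above the bench; on it a black upright grip bar 46 mm long, 14 mm thick, 60 to 104 mm above the bench. Origin on the axis, 40 mm above the bench, z up. Bar and pointer always lie 0.873 rad (50 deg) anticlockwise from this body's own +x.
- knob_grip (a point): Point on the knob's axis inside the grip bar, 92 mm above the bench and 12 mm below the bar's top; axes as winder.
- pointer_tip (a point): Tip of the flat brass pointer, 42 mm from the knob's axis, on the bar's line; axes as winder.
- peg_tall: Tall index peg: steel pin 8 mm across, 24 mm high, standing on the case 54 mm from the knob's axis, 0.52, 0.87 or 1.22 rad clockwise of the pointer's start (second, third or fourth click). With the pointer at it, tip and peg centre are 12 mm apart in plan (up to 13 as the pawl sits); one tooth off, over 16 mm. Origin: centre of its foot.
- peg_short_a: Short index peg, 8 mm across, only 8 mm high, at one of the other two tooth places. Origin: centre of its foot.
- peg_short_b: Short index peg, like the other short one. Origin: centre of its foot.
- pawl_pivot (a joint): Sprung steel pawl, a finger 35 mm long beside the wheel, 44 to 54 mm above the bench, rad: 0 with its nose fully down in a tooth, about 0.14 on a tooth's crest; partly raised at the start. Its slotted carrier was fixed by eye, up to 3 mm off along the wheel's rim, so where a tooth rests must be felt: there 0.008 rad of hand turn changes the moment on the gripper by about 0.1 N m.
- keeper (a joint): Keeper bar's angle, rad: 0 open (as at the start, up to 0.15), 1.2 at its stop across the pawl; it closes clockwise seen from above. Stiff hinge, 0.06 N m, stays where it is left.
- keeper_post (a point): Point on the axis of the keeper's upright round post (12 mm across, from 64 to 102 mm above the bench), 88 mm above the bench and 36 mm from the keeper's hinge; x axis points from the hinge along the bar.
- keeper_hinge (a point): The keeper's vertical hinge axis, 64 mm above the bench, at the bar's top face. Bar: 14 mm wide, 6 mm thick, from 9 mm behind the hinge to 57 mm ahead of it.
- ball_valve: Brass ball valve with black lever, 60 mm long, 49 mm high, loose on the bench; leave alone. Origin under its centre.
- copper_elbow: Bent copper pipe with two brass nuts, about 90 x 90 mm, 22 mm high, loose; leave alone.
- wrench: Steel wrench lying loose on the bench; leave alone.
- carton: Small closed cardboard carton 110 x 90 x 60 mm; leave alone.

How it is judged:
On the way, in this order (a step that is already met when the one before it is completed fails the run):
1. the pawl has caught at the tooth of the tall peg and the knob is let go (horizontal distance between pointer_tip and peg_tall below 0.014 m and value of joint pawl_pivot below 0.04 rad and contact force between the fingers and winder below 0.5 N and velocity of joint tension_knob below 0.1 rad/s), for 0.3 s.
2. the keeper is across the pawl (value of joint keeper above 1.1 rad), for 0.2 s.
At the end, for the whole second after the job is handed in: The pointer tip is within 14 mm of the tall peg's centre in plan (12 to 13 mm is the right tooth), the pawl fully down in the tooth (under 0.04 rad), the keeper swung to at least 1.1 of its 1.2 rad (horizontal distance between pointer_tip and peg_tall below 0.014 m and value of joint pawl_pivot below 0.04 rad and value of joint keeper above 1.1 rad); the robot touches nothing.
It fails at once if the knob snaps back (faster than 1.5 rad/s anticlockwise) (velocity of joint tension_knob below -1.5 rad/s).
It fails at once if the wheel is forced back against the caught pawl (more than 25 N between them; the spring alone makes about 9 N) (contact force between pawl_nose_c1 and winder above 25 N and value of joint pawl_pivot below 0.03 rad).
It fails at once if a bystander is moved more than 20 mm (distance of any of ball_valve, copper_elbow, wrench, carton from where it was at the start of the episode above 0.02 m).
It also fails if it takes over 67 s, if anything falls off the work surface, if the arm or the gripper's body presses on something with over 40 N, if the wrist force passes 120 N, or if a joint passes its speed limit or range.

### The arm

A 6-joint arm with a two-finger parallel gripper is mounted at the origin on the work surface. World frame = base frame: x ahead of the robot, y to its left, z up, the work surface at z = 0. Lengths are in m, angles in rad, forces in N, time in s.
With the tool pointing down it reaches from about 0.375 to 0.925 m from the base axis. Payload 5.7 kg.
Tool frame: the origin (TCP) lies on the centre line of the jaws, within the pads' length; the fingertips stand 22 mm ahead of it and the grasp point (between the pads) lies 3 mm ahead of it; z points along the fingers, y is the line along which they close (so a half turn about z gives the same grasp; the last joint's range is limited). The gripper opens to 88 mm and grips with 3 to 60 N. Pads are 20 mm wide; open, the fingers measure 115 mm over their backs; the gripper's body (75 mm by 178 mm) begins 61 mm behind the grasp point.
Start: joints at [-1.3, 0.359, 1.51, -0, 1.272, -0.115], TCP at [0.226, -0.556, 0.245] pointing down, gripper open.
Joint ranges: [-2.97, 2.97], [-1.01, 2.36], [0.21, 2.38], [-0.96, 4.11], [0.2, 2.71], [-2.98, 2.98]. Speed limits (rad/s): [2.39, 2.39, 3.14, 3.14, 3.14, 3.14].

### API

Orientations are given as a 3x3 rotation matrix whose columns are the frame's x, y, z axes.
In Python, from bench import telemetry, grab_frame, close_job, look_for gives the robot as it stands.
- The arm moves only by the tool play_rows, never from a script. Its argument "moves" is text: rows parted by semicolons, each of 7 numbers parted by spaces: the turn, a rotation vector about the tool's x, y, z in degrees, then the shift along the tool's x, y, z in cm, then the closure in counts, from 0 (fully open) to 255 (shut). In form: rx ry rz tx ty tz gripper; .... A call has 1 to 10 rows; each row shifts and turns the commanded pose from where the row before left it, along the tool's axes as they then stand; what a row does not reach is not made up. A row lasts 1/10 s, in which the tool goes at most 50 mm and 8.59 degrees, less where a joint would pass 70% of its speed; a pose out of reach is approached as far as the arm can. A call is refused whole if a number of a shift passes 5 or a number of a turn 8.59, either way. A call with a gripper value outside its range is refused whole. The fingers move at their own pace and stop on an object; the grip force is fixed at half the most. Time passes only in rows, so rows that do not move let the fingers close. It gives the time, the measured TCP pose, the force, the opening and the grip force at its end, in the units of the state.
- telemetry.get_state(): the state, without advancing time (a new reading comes with each control period).
- grab_frame(name): name is "side" or "top"; returns a dict with "pixels" (400x640x3 uint8, red, green, blue), "range_z" (400x640 float32, m along the optical axis (not along the pixel's ray), 0 where there is no reading), "vfov" (degrees; the focal length in pixels is half the picture's height over the tangent of half this angle, whatever the lens; pixels are square), "cx", "cy" (the principal point, pixels), "R" (3x3) and "t" (3): a world point X has camera coordinates R X + t. Camera axes: x right, y down, z forward; pixel columns grow to the right and rows downward; lengths in m; the calibration is good to about 2 mm. A picture is of the moment at which its call begins.
- close_job(): hands the job in; it is judged then, once.
Trained networks look in a picture, given as the dict that the camera call returned (one of the last four; its "shot" number tells which), for a name from the list of things; names that differ only in an ending like _2 or _b are one class to them, and where a whole thing is asked for, a point or a joint stands for the part that bears it (a point fixed in the world has none). Each returns a list of dicts, best first, with "conf" (0 to 1); they miss things now and then, are a little off and sometimes report something else, mostly with a low value. They report only what shows in the picture. A call takes as long as a camera call.
- look_for(picture, thing): "centre" ([column, row] as shares, 0 to 1, of the picture: columns of its width, rows of its height, amid what is visible of it).
The state is a dict: "time": time; "qpos": joint angles; "joint_velocities": joint speeds; "joint_torque": joint torques, N m; "ee_pos": TCP position; "ee_rot": TCP orientation; "wrist_force": force on the tool from outside, world axes, zero at the start; "wrist_torque": the same for the moment, N m; "width": finger opening in m; "grip_force": force on a finger pad.
Only numpy, scipy, OpenCV 4.12 (cv2) and the standard library are available. Lean on these libraries where they do the work, as an engineer would, in place of code of your own. Each camera call takes 0.05 s, during which the arm holds its last target. There are 200 camera calls.

## Working session

There is one attempt and no reset: what is moved stays moved. The work goes in short steps, Python scripts to look and compute and a tool call to move; the robot and the scene stay as the last step left them, time stands still between calls to the robot, and variables do not carry over. Pictures are saved under pics/ and viewed, at most 10 in all, crops included, and the job is handed in when it is done.

Besides the shell and the picture viewer there is one more tool, called as name(argument=value, ...) on one line, values as JSON. play_rows: Moves the arm, as the interface text tells. Its arguments: {"type":"object","properties":{"moves":{"type":"string"}},"required":["moves"]}

```bash
mkdir -p pics
cat > h.py <<'E'
import numpy as np, cv2
from bench import telemetry, grab_frame, close_job, look_for
def ray(p,u,v):
    f=200/np.tan(np.radians(p["vfov"])/2); R=np.array(p["R"]);t=np.array(p["t"])
    return -R.T@t, R.T@np.array([(u-p["cx"])/f,(v-p["cy"])/f,1.])
def atz(p,u,v,z):
    o,d=ray(p,u,v); return o+d*(z-o[2])/d[2]
def proj(p,X):
    f=200/np.tan(np.radians(p["vfov"])/2); c=np.array(p["R"])@X+np.array(p["t"])
    return c[:2]/c[2]*f+[p["cx"],p["cy"]]
def depth(p,u,v):
    o,d=ray(p,u,v); return o+d*p["range_z"][int(round(v)),int(round(u))]
E
python3 - <<'E'
from h import *
np.set_printoptions(precision=4,suppress=True)
s=telemetry.get_state();print(s)
for n in("top","side"):
    p=grab_frame(n);cv2.imwrite(f"pics/{n}0.png",p["pixels"][:,:,::-1]);print(n,p["vfov"],p["cx"],p["cy"],-np.array(p["R"]).T@p["t"])
    for th in("recoil_unit","winder","knob_grip","pointer_tip","peg_tall","peg_short_a","pawl_pivot","keeper_post","keeper_hinge","keeper","ball_valve","carton","wrench","copper_elbow"):
        for r in look_for(p,th)[:2]:
            u,v=r["centre"][0]*640,r["centre"][1]*400
            print(th,round(r["conf"],2),round(u,1),round(v,1),depth(p,u,v))
E
```

```text
{'time': 0.0, 'qpos': array([-1.3001,  0.3595,  1.5114, -0.0001,  1.2725, -0.1151]), 'joint_velocities': array([-0.0018, -0.0002, -0.    ,  0.001 ,  0.0012, -0.0004]), 'joint_torque': array([  0.0014, -51.5371, -27.0727,   0.0677,   0.0353,  -0.0001]), 'ee_pos': array([ 0.2256, -0.5553,  0.2438]), 'ee_rot': array([[ 0.9265,  0.3763, -0.0005],
       [ 0.3763, -0.9265,  0.0017],
       [ 0.0001, -0.0018, -1.    ]]), 'wrist_force': array([-0.221 , -0.3057,  0.0113]), 'wrist_torque': array([-0.0077, -0.0191,  0.0042]), 'grip_force': 0.0, 'width': 0.08793697093224569}
top 44.294052279362035 330.66356727812735 200.28681879680698 [0.3249 0.0065 1.1494]
recoil_unit 0.82 345.5 195.3 [ 0.5531 -0.0324  0.0546]
recoil_unit 0.36 456.4 173.1 [ 0.6091 -0.2988  0.0166]
winder 0.78 353.0 186.9 [ 0.5665 -0.0488  0.0806]
knob_grip 0.76 351.6 187.9 [ 0.5681 -0.0465  0.0632]
pointer_tip 0.87 355.4 184.8 [ 0.566  -0.053   0.1029]
peg_tall 0.55 201.1 155.2 [0.654  0.2977 0.0592]
pawl_pivot 0.54 313.7 196.2 [0.5507 0.0396 0.064 ]
pawl_pivot 0.38 335.3 189.5 [ 0.5677 -0.0096  0.0519]
keeper_post 0.54 355.0 
[... 632 characters left out ...]
p 0.82 309.8 199.9 [ 0.5743 -0.0484  0.0683]
peg_tall 0.63 313.1 197.0 [ 0.5667 -0.0495  0.0767]
peg_tall 0.22 305.7 224.2 [0.5629 0.047  0.0744]
pawl_pivot 0.54 310.7 218.6 [0.5623 0.0003 0.0533]
pawl_pivot 0.52 305.8 197.2 [ 0.5824 -0.0436  0.0783]
keeper_post 0.55 307.8 224.8 [0.5608 0.0374 0.0654]
keeper_hinge 0.65 306.8 225.5 [0.5626 0.0387 0.0643]
keeper 0.85 308.0 226.5 [0.559  0.0429 0.0654]
keeper 0.32 310.9 228.6 [0.5526 0.0441 0.0615]
ball_valve 0.73 383.0 157.3 [ 0.4266 -0.3246  0.035 ]
carton 0.76 219.6 326.6 [0.6508 0.3265 0.0631]
wrench 0.84 398.7 368.0 [0.3476 0.3134 0.0088]
wrench 0.62 304.4 224.2 [0.5649 0.0509 0.0772]
copper_elbow 0.67 312.5 160.6 [ 0.6266 -0.3276  0.0018]
```

Run:
```python
import cv2,numpy as np
a=cv2.imread("pics/top0.png")[130:255,275:425];b=cv2.imread("pics/side0.png")[145:270,235:385]
g=lambda x:cv2.resize(x,(800,667),interpolation=cv2.INTER_CUBIC)[:600]
cv2.imwrite("pics/t.png",cv2.resize(a,(720,600),interpolation=cv2.INTER_CUBIC));cv2.imwrite("pics/s.png",cv2.resize(b,(720,600),interpolation=cv2.INTER_CUBIC))
```

```text
(no output)
```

View pics/t.png

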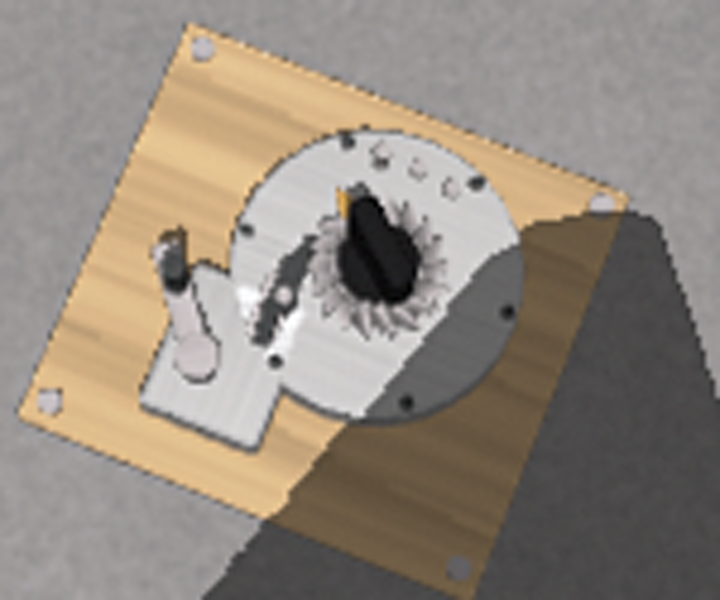

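View pics/s.png

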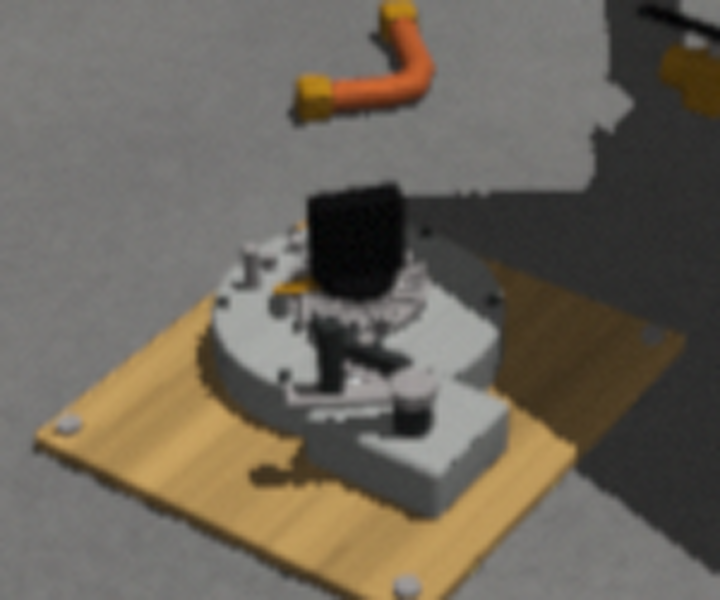

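```bash
cat > m.py <<'E'
from h import *
np.set_printoptions(precision=4,suppress=True)
p=grab_frame("top");q=grab_frame("side")
c=lambda x,y:(x/4.8+275-.4,y/4.8+130-.4)
d=lambda x,y:(x/4.8+235-.4,y/4.8+145-.4)
B=[atz(p,*c(*k),.01) for k in((188,22),(630,195),(470,598),(18,410))]
print("board",B,np.mean(B,0)); e=(B[0]-B[3])+(B[1]-B[2]); yaw=np.arctan2(e[1],e[0]); print("yaw",yaw, [np.linalg.norm(B[i]-B[i-1]) for i in range(4)])
# case top by circle fit on depth z~0.04
V,U=np.mgrid[140:240,300:400]; P=np.array([depth(p,u,v) for u,v in zip(U.ravel(),V.ravel())])
m=P[:,2]>.09; print("bar pts",m.sum(),P[m].mean(0)); X=P[m][:,:2]; w,E=np.linalg.eigh(np.cov(X.T)); print("bar dir",np.arctan2(*E[::-1,1]), np.ptp((X-X.mean(0))@E,axis=0))
pts=[(232,255),(523,265),(375,130),(370,422),(500,190),(262,175),(480,370)]
W=np.array([atz(p,*c(*k),.04) for k in pts]); A=np.c_[2*W[:,:2],np.ones(len(W))]; s=np.linalg.lstsq(A,(W[:,:2]**2).sum(1),rcond=None)[0]; C=s[:2]; print("case",C,np.sqrt(s[2]+C@C))
for n,x,z in(("hinge",(197,352),.064),("post",(170,240),.102),("tip",(343,195),.055),("barA",(362,190),.104),("p1",(380,150),.064),("p1s",(381,155),.048),("p2",(418,167),.048),("p3",(452,186),.048)):
    w=atz(p,*c(*x),z)[:2]; r=w-C; print(n,w,"r",np.linalg.norm(r),"ang",np.arctan2(r[1],r[0]))
for a in np.array([.52,.87,1.22]):pass
for n,x,z in(("hingeS",(413,382),.064),("postS",(328,325),.102),("tallS",(250,250),.064)):
    w=atz(q,*d(*x),z)[:2]; r=w-C; print(n,w,"r",np.linalg.norm(r),"ang",np.arctan2(r[1],r[0]))
E
python3 m.py
```

```text
board [array([0.7158, 0.0387, 0.01  ]), array([ 0.6205, -0.1802,  0.01  ]), array([ 0.4219, -0.0926,  0.01  ]), array([0.5187, 0.1251, 0.01  ])] [ 0.5692 -0.0272  0.01  ]
yaw -0.41420014604141575 [np.float64(0.21519155547909835), np.float64(0.23873639870027955), np.float64(0.21702528807574173), np.float64(0.23819541396009467)]
bar pts 212 [ 0.5285 -0.027   0.2942]
bar dir 2.9558295166541044 [0.1155 0.2774]
case [ 0.5775 -0.0506] 0.07151906042542565
hinge [0.5352 0.0355] r 0.09598826900738865 ang 2.0279315027931464
post [0.5802 0.046 ] r 0.09661209138251599 ang 1.5436532782115133
tip [ 0.6119 -0.0354] r 0.037580083546110254 ang 0.4165708610437282
barA [ 0.6012 -0.0423] r 0.025099905526289 ang 0.33782527326980744
p1 [ 0.6313 -0.0533] r 0.05381263248947791 ang -0.05056454968799729
p1s [ 0.6333 -0.0546] r 0.055888991787073065 ang -0.07172361062377423
p2 [ 0.6269 -0.0723] r 0.053896767100515164 ang -0.41407190484941103
p3 [ 0.617  -0.0883] r 0.05463563211607452 ang -0.7627806807239942
hingeS [0.5343 0.0287] r 0.09033213057878722 ang 2.0695730269925687
postS [0.5691 0.0426] r 0.09353282993676384 ang 1.6610073341971225
tallS [ 0.6314 -0.0572] r 0.05430818968896396 ang -0.12220796494016997
```

```bash
cat > m2.py <<'E'
from h import *
np.set_printoptions(precision=4,suppress=True)
q=grab_frame("side");p=grab_frame("top")
for n,g in(("top",p),("side",q)):
    V,U=np.mgrid[100:300,240:420]; P=np.array([depth(g,u,v) for u,v in zip(U.ravel(),V.ravel())])
    r=np.hypot(P[:,0]-.5775,P[:,1]+.0506)
    m=(P[:,2]>.099)&(P[:,2]<.109)&(r<.04); X=P[m][:,:2]
    rc=cv2.minAreaRect((X*1000).astype(np.float32)); print(n,"bar top",m.sum(),P[m].mean(0),rc)
    rh=np.hypot(P[:,0]-.5338,P[:,1]-.0363); m=(P[:,2]>.095)&(P[:,2]<.109)&(rh<.055); X=P[m]; print("post",m.sum(),X.mean(0) if m.any() else "")
    m=(P[:,2]>.058)&(P[:,2]<.07)&(rh<.07)&(r>.05);X=P[m];rc=cv2.minAreaRect((X[:,:2]*1000).astype(np.float32)); print("keeper bar",m.sum(),rc)
    m=(P[:,2]>.056)&(P[:,2]<.07)&(r>.048)&(r<.06)&(P[:,0]>.58); print("tall peg pts",m.sum(),P[m])
    a=.459
    for k in(.52,.87,1.22):
        b=a-k; f=np.array([.5775+.054*np.cos(b),-.0506+.054*np.sin(b),.04]); print(k,proj(g,f),proj(g,f+[0,0,.008]),proj(g,f+[0,0,.024]))
E
python3 m2.py
```

```text
top bar top 124 [ 0.5768 -0.0509  0.1027] ((577.0640869140625, -51.0226936340332), (44.430152893066406, 13.987486839294434), 25.65081787109375)
post 26 [0.5677 0.0451 0.1003]
keeper bar 163 ((555.2396240234375, 42.41193389892578), (63.08619689941406, 42.66898727416992), 43.3903694152832)
tall peg pts 13 [[ 0.6337 -0.0517  0.0627]
 [ 0.633  -0.0539  0.065 ]
 [ 0.6327 -0.0561  0.0658]
 [ 0.6323 -0.0518  0.0592]
 [ 0.6322 -0.0541  0.0595]
 [ 0.6309 -0.0561  0.064 ]
 [ 0.629  -0.0515  0.0626]
 [ 0.6296 -0.054   0.0602]
 [ 0.6291 -0.0562  0.0618]
 [ 0.6281 -0.0518  0.0572]
 [ 0.6276 -0.054   0.059 ]
 [ 0.6278 -0.0563  0.058 ]
 [ 0.626  -0.0541  0.0561]]
0.52 [353.5382 163.603 ] [353.6956 162.6788] [354.0169 160.7917]
0.87 [361.4241 165.2517] [361.6359 164.3382] [362.0683 162.473 ]
1.22 [368.2964 169.4181] [368.556  168.5318] [369.086 166.722]
side bar top 106 [ 0.5763 -0.0495  0.1039] ((576.4644775390625, -51.3154182434082), (46.468475341796875, 16.138870239257812), 23.84794807434082)
post 34 [0.5674 0.0461 0.101 ]
keeper bar 188 ((555.2019653320312, 40.796417236328125), (64.57868194580078, 23.710819244384766), 13.957164764404297)
tall peg pts 17 [[ 0.6336 -0.0592  0.0643]
 [ 0.6316 -0.0609  0.0633]
 [ 0.6294 -0.0615  0.0632]
 [ 0.6321 -0.0535  0.0656]
 [ 0.6298 -0.054   0.0656]
 [ 0.6282 -0.057   0.0637]
 [ 0.6321 -0.0531  0.063 ]
 [ 0.6301 -0.0547  0.0622]
 [ 0.6274 -0.0535  0.0634]
 [ 0.6325 -0.0541  0.0594]
 [ 0.6299 -0.0534  0.0602]
 [ 0.6274 -0.053   0.0609]
 [ 0.6325 -0.0535  0.057 ]
 [ 0.6298 -0.0525  0.058 ]
 [ 0.6276 -0.0534  0.0577]
 [ 0.6317 -0.0503  0.0564]
 [ 0.6294 -0.0506  0.0565]]
0.52 [286.8833 205.7568] [286.7062 203.0299] [286.3472 197.5027]
0.87 [290.5432 201.4481] [290.3844 198.7366] [290.0625 193.2415]
1.22 [296.2798 198.1237] [296.1474 195.4241] [295.8792 189.9538]
```

play_rows(moves="0 0 0 4 -2.6 0 0;0 0 0 4 -2.6 0 0;0 0 0 4 -2.6 0 0;0 0 0 4 -2.6 0 0;0 0 0 4 -2.6 0 0")

```text
time: 2.2
ee_pos: [0.363, -0.3587, 0.2448]
ee_rot: [[0.927, 0.376, 0.0], [0.376, -0.927, -0.0], [0.0, 0.0, -1.0]]
wrist_force: [-0.1, -0.6, 0.4]
width: 0.0877
grip_force: 0.0
```

play_rows(moves="0 0 0 3.93 -2.57 0 0;0 0 0 3.93 -2.57 0 0;0 0 0 3.93 -2.57 0 0;0 0 0 3.93 -2.57 0 0;0 0 0 3.93 -2.57 0 0;0 0 0 3.93 -2.57 0 0;0 0 0 3.93 -2.57 0 0;0 0 0 3.93 -2.57 0 0;0 0 -3.0 0 0 0 0;0 0 0 0 0 4 0")

```text
time: 3.2
ee_pos: [0.5813, -0.0505, 0.209]
ee_rot: [[0.904, 0.428, 0.011], [0.428, -0.904, -0.002], [0.009, 0.007, -1.0]]
wrist_force: [1.1, -0.2, 0.1]
width: 0.0879
grip_force: 0.0
```

play_rows(moves="0 0 0 0 0 0 0;0 0 0 0 0 0 0;0 0 0 0 0 0 0")

```text
time: 3.5
ee_pos: [0.5767, -0.0518, 0.2059]
ee_rot: [[0.906, 0.424, 0.001], [0.424, -0.906, -0.0], [0.001, 0.001, -1.0]]
wrist_force: [-0.7, -1.0, -0.0]
width: 0.0878
grip_force: 0.0
```

play_rows(moves="0 0 0 0.05 -0.08 3.7 0;0 0 0 0 0 3.7 0;0 0 0 0 0 2.7 60;0 0 0 0 0 1 120;0 0 0 0 0 0 150;0 0 0 0 0 0 180;0 0 0 0 0 0 180;0 0 0 0 0 0 180;0 0 0 0 0 0 180")

```text
time: 4.4
ee_pos: [0.5768, -0.0505, 0.0947]
ee_rot: [[0.906, 0.424, 0.002], [0.424, -0.906, -0.0], [0.001, 0.001, -1.0]]
wrist_force: [0.3, 0.3, 0.2]
width: 0.0352
grip_force: 0.0
```

play_rows(moves="0 0 0 0 0 0 205;0 0 0 0 0 0 225;0 0 0 0 0 0 240;0 0 0 0 0 0 255;0 0 0 0 0 0 255;0 0 0 0 0 0 255")

```text
time: 5.0
ee_pos: [0.5772, -0.0523, 0.0939]
ee_rot: [[0.905, 0.425, 0.002], [0.425, -0.905, -0.003], [0.0, 0.003, -1.0]]
wrist_force: [1.2, -7.5, -1.8]
width: 0.0142
grip_force: 29.9
```

```bash
cat > st.py <<'E'
from h import *
np.set_printoptions(precision=4,suppress=True)
s=telemetry.get_state();R=s["ee_rot"];print(s["time"],s["ee_pos"],"yaw",np.arctan2(R[1,0],R[0,0]),"F",s["wrist_force"],"T",s["wrist_torque"],s["width"],s["grip_force"])
E
python3 st.py
```

```text
5.0 [ 0.5772 -0.0523  0.0939] yaw 0.43920707065280373 F [ 1.1542 -7.5379 -1.8073] T [-0.9573 -0.1725  0.1916] 0.014209782763426946 29.884010553359985
```

play_rows(moves="0 0 0 0 0.15 0 255;0 0 0 0 0.05 0 255;0 0 0 0 0 0 255;0 0 0 0 0 0 255")

```text
time: 5.4
ee_pos: [0.5772, -0.0524, 0.0939]
ee_rot: [[0.905, 0.425, 0.0], [0.425, -0.905, -0.0], [0.0, 0.001, -1.0]]
wrist_force: [-0.7, -2.7, 3.2]
width: 0.0137
grip_force: 29.9
```

```bash
python3 st.py
```

```text
5.4 [ 0.5772 -0.0524  0.0939] yaw 0.4385166476730035 F [-0.702  -2.6545  3.2128] T [-0.3533 -0.0151  0.2064] 0.013663215813669017 29.882349371910095
```

play_rows(moves="0 0 2 0 0 0 255;0 0 2 0 0 0 255;0 0 2 0 0 0 255;0 0 2 0 0 0 255;0 0 2 0 0 0 255;0 0 2 0 0 0 255;0 0 2 0 0 0 255;0 0 0 0 0 0 255;0 0 0 0 0 0 255")

```text
time: 6.3
ee_pos: [0.5772, -0.0522, 0.0938]
ee_rot: [[0.981, 0.194, 0.0], [0.194, -0.981, 0.0], [0.0, 0.0, -1.0]]
wrist_force: [-0.2, -1.1, 3.7]
width: 0.014
grip_force: 29.9
```

```bash
python3 st.py
```

```text
6.3 [ 0.5772 -0.0522  0.0938] yaw 0.19489982413693566 F [-0.2393 -1.1117  3.7177] T [-0.2079  0.0195  0.244 ] 0.013952378585956347 29.884382486343384
```

play_rows(moves="0 0 3 0 0 0 255;0 0 3 0 0 0 255;0 0 3 0 0 0 255;0 0 3 0 0 0 255;0 0 3 0 0 0 255;0 0 3 0 0 0 255;0 0 3 0 0 0 255;0 0 3 0 0 0 255;0 0 2.5 0 0 0 255;0 0 0 0 0 0 255")

```text
time: 7.3
ee_pos: [0.5771, -0.0517, 0.0938]
ee_rot: [[0.964, -0.265, 0.0], [-0.265, -0.964, 0.001], [0.0, -0.001, -1.0]]
wrist_force: [0.1, 1.6, 5.4]
width: 0.0139
grip_force: 29.9
```

play_rows(moves="0 0 0 0 0 0 255;0 0 0 0 0 0 255")

```text
time: 7.5
ee_pos: [0.5771, -0.0517, 0.0938]
ee_rot: [[0.964, -0.264, 0.0], [-0.264, -0.964, 0.001], [0.0, -0.001, -1.0]]
wrist_force: [-0.2, 1.5, 6.6]
width: 0.014
grip_force: 29.9
```

```bash
python3 st.py
```

```text
7.5 [ 0.5771 -0.0517  0.0938] yaw -0.2672994850745085 F [-0.2312  1.4685  6.5828] T [ 0.359  -0.0534  0.2007] 0.014015197895506579 29.884026646614075
```

play_rows(moves="0 0 -1 0 0 0 255;0 0 -1 0 0 0 255;0 0 -1 0 0 0 255;0 0 -1 0 0 0 255;0 0 -1 0 0 0 255;0 0 0 0 0 0 255;0 0 0 0 0 0 255")

```text
time: 8.2
ee_pos: [0.5771, -0.0518, 0.0939]
ee_rot: [[0.984, -0.179, 0.0], [-0.179, -0.984, 0.001], [0.0, -0.001, -1.0]]
wrist_force: [-0.1, 2.1, 5.2]
width: 0.0139
grip_force: 29.9
```

```bash
python3 st.py
```

```text
8.2 [ 0.5771 -0.0518  0.0939] yaw -0.17993688317834206 F [-0.1237  2.1158  5.1864] T [0.2502 0.0185 0.3006] 0.013862463081743036 29.886788427829742
```

play_rows(moves="0 0 -0.5 0 0 0 255;0 0 -0.5 0 0 0 255;0 0 0 0 0 0 255")

```text
time: 8.5
ee_pos: [0.5771, -0.0518, 0.0938]
ee_rot: [[0.987, -0.162, 0.0], [-0.162, -0.987, 0.001], [0.0, -0.001, -1.0]]
wrist_force: [-0.4, 1.8, 5.5]
width: 0.014
grip_force: 29.9
```

```bash
python3 st.py
```

```text
8.5 [ 0.5771 -0.0518  0.0938] yaw -0.16233280807703757 F [-0.3987  1.7541  5.5392] T [0.2942 0.0156 0.258 ] 0.013997371941578851 29.883982837200165
```

play_rows(moves="0 0 -0.5 0 0 0 255;0 0 -0.5 0 0 0 255;0 0 0 0 0 0 255")

```text
time: 8.8
ee_pos: [0.5771, -0.0519, 0.0938]
ee_rot: [[0.99, -0.144, 0.0], [-0.144, -0.99, 0.001], [0.0, -0.001, -1.0]]
wrist_force: [-0.1, 1.7, 4.8]
width: 0.014
grip_force: 29.9
```

```bash
python3 st.py
```

```text
8.8 [ 0.5771 -0.0519  0.0938] yaw -0.1448809296456175 F [-0.1386  1.6537  4.8087] T [0.2385 0.0022 0.2443] 0.014042476900105677 29.884004294872284
```

play_rows(moves="0 0 -0.5 0 0 0 255;0 0 -0.5 0 0 0 255;0 0 0 0 0 0 255")

```text
time: 9.1
ee_pos: [0.5771, -0.0519, 0.0938]
ee_rot: [[0.992, -0.127, 0.0], [-0.127, -0.992, 0.001], [0.0, -0.001, -1.0]]
wrist_force: [-0.5, 0.9, 4.9]
width: 0.0141
grip_force: 29.9
```

```bash
python3 st.py
```

```text
9.1 [ 0.5771 -0.0519  0.0938] yaw -0.12748243235837994 F [-0.486   0.8524  4.8697] T [ 0.3325 -0.0448  0.2769] 0.014099236532526696 29.88387554883957
```

play_rows(moves="0 0 -0.5 0 0 0 255;0 0 -0.5 0 0 0 255;0 0 0 0 0 0 255")

```text
time: 9.4
ee_pos: [0.5771, -0.0519, 0.0938]
ee_rot: [[0.994, -0.11, 0.0], [-0.11, -0.994, 0.001], [0.0, -0.001, -1.0]]
wrist_force: [0.1, 0.8, 4.7]
width: 0.0138
grip_force: 29.9
```

```bash
python3 st.py
```

```text
9.4 [ 0.5771 -0.0519  0.0938] yaw -0.11000219820919885 F [0.1249 0.8056 4.7492] T [0.2128 0.0623 0.2367] 0.013804806335717672 29.883873760700226
```

play_rows(moves="0 0 -0.5 0 0 0 255;0 0 -0.5 0 0 0 255;0 0 0 0 0 0 255")

```text
time: 9.7
ee_pos: [0.5771, -0.0519, 0.0938]
ee_rot: [[0.996, -0.092, 0.0], [-0.092, -0.996, 0.001], [0.0, -0.001, -1.0]]
wrist_force: [0.0, 1.1, 5.9]
width: 0.0139
grip_force: 29.9
```

```bash
python3 st.py
```

```text
9.7 [ 0.5771 -0.0519  0.0938] yaw -0.0925097178928807 F [0.0211 1.1456 5.8584] T [ 0.2809 -0.0415  0.2001] 0.01385583576668522 29.883572459220886
```

play_rows(moves="0 0 -0.5 0 0 0 255;0 0 0 0 0 0 255")

```text
time: 9.9
ee_pos: [0.5771, -0.0519, 0.0938]
ee_rot: [[0.996, -0.084, 0.0], [-0.084, -0.996, 0.001], [0.0, -0.001, -1.0]]
wrist_force: [-0.8, 1.2, 6.0]
width: 0.0139
grip_force: 29.9
```

```bash
python3 st.py
```

```text
9.9 [ 0.5771 -0.0519  0.0938] yaw -0.08398000402310848 F [-0.816   1.2312  6.0075] T [0.2325 0.0054 0.1729] 0.013912735868945151 29.88785594701767
```

play_rows(moves="0 0 -0.5 0 0 0 255;0 0 0 0 0 0 255")

```text
time: 10.1
ee_pos: [0.5772, -0.0519, 0.0938]
ee_rot: [[0.997, -0.075, 0.0], [-0.075, -0.997, 0.001], [0.0, -0.001, -1.0]]
wrist_force: [-0.6, 1.2, 5.0]
width: 0.0138
grip_force: 29.9
```

```bash
python3 st.py
```

```text
10.1 [ 0.5772 -0.0519  0.0938] yaw -0.07554974551871524 F [-0.6131  1.1652  5.0143] T [ 0.2545 -0.0218  0.0701] 0.013761989930820274 29.906102120876312
```

play_rows(moves="0 0 -0.4 0 0 0 255;0 0 0 0 0 0 255;0 0 0 0 0 0 255")

```text
time: 10.4
ee_pos: [0.5771, -0.052, 0.0938]
ee_rot: [[0.998, -0.069, 0.0], [-0.069, -0.998, 0.001], [0.0, -0.001, -1.0]]
wrist_force: [0.1, 0.2, 5.5]
width: 0.0138
grip_force: 29.9
```

```bash
python3 st.py
```

```text
10.4 [ 0.5771 -0.052   0.0938] yaw -0.06897379758542346 F [0.1275 0.165  5.4502] T [ 0.2299  0.0052 -0.0215] 0.01376719931394123 29.926304519176483
```

play_rows(moves="0 0 0 0 0 0 235;0 0 0 0 0 0 200;0 0 0 0 0 0 150;0 0 0 0 0 0 100;0 0 0 0 0 0 100;0 0 0 0 0 0 100;0 0 0 0 0 0 100;0 0 0 0 0 -3 100;0 0 0 0 0 -4 100;0 0 0 0 0 -4 100")

```text
time: 11.4
ee_pos: [0.5764, -0.0521, 0.2044]
ee_rot: [[0.998, -0.07, -0.002], [-0.07, -0.998, 0.0], [-0.002, -0.0, -1.0]]
wrist_force: [1.3, -0.5, 0.0]
width: 0.0535
grip_force: 0.0
```

```bash
python3 - <<'E'
from h import *
np.set_printoptions(precision=4,suppress=True)
q=grab_frame("side")
cv2.imwrite("pics/s1.png",cv2.resize(q["pixels"][145:270,235:385,::-1],(720,600),interpolation=cv2.INTER_CUBIC))
V,U=np.mgrid[100:300,240:420]; P=np.array([depth(q,u,v) for u,v in zip(U.ravel(),V.ravel())])
r=np.hypot(P[:,0]-.577,P[:,1]+.052)
m=(P[:,2]>.099)&(P[:,2]<.109)&(r<.04); print("bar",m.sum(),cv2.minAreaRect((P[m][:,:2]*1000).astype(np.float32)))
E
python3 st.py
```

```text
bar 106 ((576.3572998046875, -50.974971771240234), (16.298595428466797, 45.2769660949707), 85.33511352539062)
11.45 [ 0.5804 -0.0529  0.2116] yaw -0.06949885496067867 F [2.27   0.2006 2.8229] T [ 0.0161 -0.0722 -0.0212] 0.05330206303119518 0.0
```

View pics/s1.png

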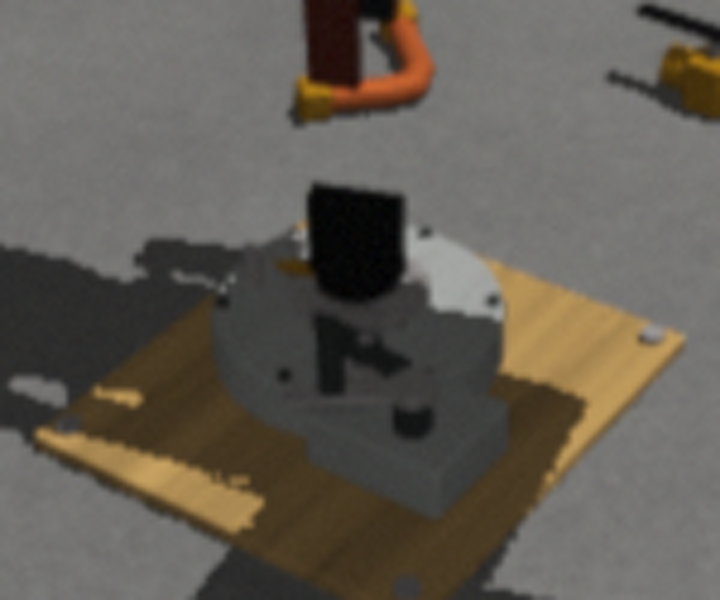

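play_rows(moves="0 0 6.6 0 0 0 255;0 0 6.6 0 0 0 255;0 0 0 -0.85 -3 0 255;0 0 0 -0.85 -3 0 255;0 0 0 -0.85 -3 0 255;0 0 0 -0.85 -3 0 255;0 0 0 0 0 0 255;0 0 0 0 0 0 255;0 0 0 0 0 0 255")

```text
time: 12.35
ee_pos: [0.58, 0.0717, 0.2035]
ee_rot: [[0.955, -0.296, -0.0], [-0.296, -0.955, -0.0], [-0.0, 0.0, -1.0]]
wrist_force: [0.6, 0.6, -0.5]
width: 0.0005
grip_force: 0.0
```

```bash
python3 st.py
```

```text
12.35 [0.58   0.0717 0.2035] yaw -0.30037670280342726 F [ 0.6033  0.6303 -0.4913] T [ 0.0212 -0.0493 -0.0769] 0.00046930450286187977 0.0
```

play_rows(moves="0 0 0 0 -0.2 4 255;0 0 0 0 0 4 255;0 0 0 0 0 2.7 255;0 0 0 0 0 0 255;0 0 0 0 0 0 255")

```text
time: 12.85
ee_pos: [0.5807, 0.0734, 0.0968]
ee_rot: [[0.955, -0.297, -0.001], [-0.297, -0.955, -0.0], [-0.001, 0.0, -1.0]]
wrist_force: [0.7, -0.3, 0.0]
width: 0.0002
grip_force: 0.0
```

play_rows(moves="0 0 0 0 0.5 0 255;0 0 0 0 0.5 0 255;0 0 0 0 0.5 0 255;0 0 0 0 0.5 0 255;0 0 0 0 0.5 0 255;0 0 0 0 0 0 255")

```text
time: 13.45
ee_pos: [0.5754, 0.0502, 0.098]
ee_rot: [[0.955, -0.296, 0.005], [-0.296, -0.955, 0.001], [0.004, -0.002, -1.0]]
wrist_force: [2.8, 1.1, 0.4]
width: 0.0003
grip_force: 1.4
```

play_rows(moves="0 0 0 0 0.5 0 255;0 0 0 0 0.5 0 255;0 0 0 0 0.5 0 255;0 0 0 0 0.3 0 255;0 0 0 0 0 0 255;0 0 0 0 0 0 255")

```text
time: 14.05
ee_pos: [0.5668, 0.0331, 0.0963]
ee_rot: [[0.955, -0.296, -0.002], [-0.296, -0.955, -0.0], [-0.002, 0.001, -1.0]]
wrist_force: [-0.2, 1.4, -0.1]
width: 0.0002
grip_force: 0.2
```

play_rows(moves="0 0 0 0 0.2 0 255;0 0 0 0 0.2 0 255;0 0 0 0 0.2 0 255;0 0 0 0 0 0 255;0 0 0 0 0 0 255")

```text
time: 14.55
ee_pos: [0.5659, 0.0274, 0.0965]
ee_rot: [[0.955, -0.296, -0.0], [-0.296, -0.955, -0.0], [-0.0, 0.0, -1.0]]
wrist_force: [1.1, -0.3, -0.3]
width: 0.0005
grip_force: 0.4
```

```bash
python3 st.py
```

```text
14.55 [0.5659 0.0274 0.0965] yaw -0.3000307115668258 F [ 1.1291 -0.3236 -0.3082] T [0.2019 0.0605 0.0032] 0.0005411971078543645 0.42490568943321705
```

play_rows(moves="0 0 0 0 0.2 0 255;0 0 0 0 0.2 0 255;0 0 0 0 0 0 255;0 0 0 0 0 0 255")

```text
time: 14.95
ee_pos: [0.565, 0.0235, 0.0967]
ee_rot: [[0.955, -0.296, 0.0], [-0.296, -0.955, -0.0], [0.0, 0.0, -1.0]]
wrist_force: [-0.2, 2.1, -0.2]
width: 0.0006
grip_force: 0.8
```

```bash
python3 st.py
```

```text
14.95 [0.565  0.0235 0.0967] yaw -0.30007398073296876 F [-0.2236  2.0902 -0.1607] T [ 0.3514  0.1036 -0.0685] 0.0006191230001909803 0.7515859231352806
```

play_rows(moves="0 0 0 0 0.2 0 255;0 0 0 0 0 0 255;0 0 0 0 0 0 255")

```text
time: 15.25
ee_pos: [0.5642, 0.0218, 0.0967]
ee_rot: [[0.955, -0.296, -0.0], [-0.296, -0.955, 0.0], [-0.0, -0.0, -1.0]]
wrist_force: [-1.1, 3.5, 0.2]
width: 0.0007
grip_force: 1.3
```

play_rows(moves="0 0 0 0 0.2 0 255;0 0 0 0 0 0 255;0 0 0 0 0 0 255")

```text
time: 15.55
ee_pos: [0.5642, 0.0215, 0.0967]
ee_rot: [[0.955, -0.297, 0.001], [-0.297, -0.955, 0.003], [0.0, -0.003, -1.0]]
wrist_force: [0.8, 10.6, -0.9]
width: 0.0006
grip_force: 4.9
```

```bash
python3 st.py
```

```text
15.55 [0.5642 0.0215 0.0967] yaw -0.3010360199413194 F [ 0.7783 10.6173 -0.9035] T [ 1.6638 -0.0153 -0.0008] 0.0006393064422030542 4.903362840414047
```

play_rows(moves="0 0 0 0 0 0 255;0 0 0 0 0 0 255;0 0 0 0 -0.4 0 255;0 0 0 0 -1 0 255;0 0 0 0 0 0 255;0 0 0 0 0 -4 255;0 0 0 0 -3 -4 255;0 0 0 0 -4 -4 255;0 0 0 0 0 0 255;0 0 0 0 0 0 255")

```text
time: 16.55
ee_pos: [0.5878, 0.0959, 0.2128]
ee_rot: [[0.956, -0.294, 0.002], [-0.294, -0.956, -0.001], [0.002, 0.0, -1.0]]
wrist_force: [-0.1, -0.3, -0.5]
width: 0.0005
grip_force: 0.0
```

```bash
python3 - <<'E'
from h import *
np.set_printoptions(precision=4,suppress=True)
a=[]
for n,o in(("top",(275,130)),("side",(235,145))):
    g=grab_frame(n);a.append(cv2.resize(g["pixels"][o[1]:o[1]+125,o[0]:o[0]+150,::-1],(400,333),interpolation=cv2.INTER_CUBIC))
    V,U=np.mgrid[100:300,240:420]; P=np.array([depth(g,u,v) for u,v in zip(U.ravel(),V.ravel())])
    rh=np.hypot(P[:,0]-.5333,P[:,1]-.035); m=(P[:,2]>.095)&(P[:,2]<.109)&(rh<.05); c=P[m].mean(0) if m.any() else np.zeros(3); print(n,"post",m.sum(),c,np.arctan2(c[1]-.035,c[0]-.5333))
    m=(P[:,2]>.099)&(P[:,2]<.109)&(np.hypot(P[:,0]-.577,P[:,1]+.052)<.035); print(cv2.minAreaRect((P[m][:,:2]*1000).astype(np.float32)) if m.any() else 0)
cv2.imwrite("pics/e.png",np.hstack(a))
E
python3 st.py
```

```text
top post 23 [0.5563 0.0089 0.1005] -0.8485937961047694
((577.3851318359375, -50.36274337768555), (13.342697143554688, 45.25887680053711), 88.13387298583984)
side post 27 [0.5565 0.01   0.101 ] -0.8231235539264896
((576.263671875, -51.07460021972656), (18.669696807861328, 43.818668365478516), 80.92488098144531)
16.65 [0.5859 0.0949 0.2106] yaw -0.3000393639132465 F [-0.1658 -0.0654  0.2063] T [ 0.0349  0.0356 -0.0459] 0.0004952073394109082 0.0
```

View pics/e.png

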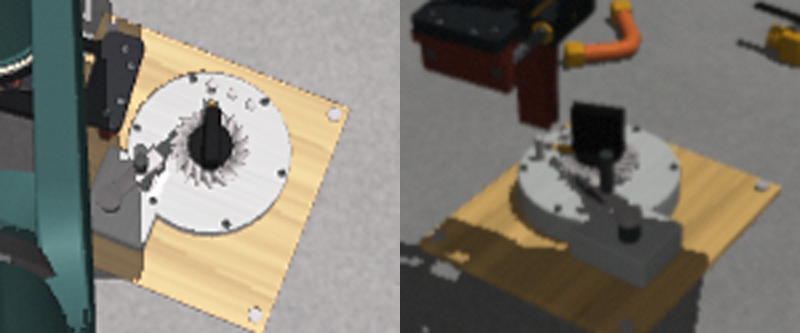

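```bash
python3 -c "
from bench import close_job
print(close_job())"
```

```text
the job is handed in; nothing more can be done
None
```

The job is handed in: the knob caught at the second click, the tall peg's tooth, and was let go with about zero torque on the gripper. The keeper was pushed until it met its stop over the pawl, and the arm came clear. The hand-in gave no verdict back.

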